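Wind the glue timer on the pith carver's board

ROBOT

A 6-joint arm with a two-finger parallel gripper is mounted at the origin on the work surface. World frame = base frame: x ahead of the robot, y to its left, z up, the work surface at z = 0. Lengths are in m, angles in rad, forces in N, time in s.
With the tool pointing down it reaches from about 0.4 to 0.825 m from the base axis. Payload 7 kg.
Tool frame: the origin (TCP) lies midway between the tips of the shut fingers; the grasp point (between the pads) lies 19 mm behind it; z points along the fingers, y is the line along which they close (so a half turn about z gives the same grasp; the last joint's range is limited). The gripper opens to 88 mm and grips with 3 to 60 N. Pads are 19 mm wide; open, the fingers measure 130 mm over their backs; the gripper's body (78 mm by 193 mm) begins 47 mm behind the grasp point.
Start: joints at [-1.027, 0.359, 0.012, 0, -1.224, -0.288], TCP at [0.171, -0.653, 0.227] pointing down, gripper open.
Joint ranges: [-3.07, 3.07], [-1.43, 2.12], [-1.02, 1.25], [-3.03, 1.67], [-3.05, -0], [-3.03, 3.03]. Speed limits (rad/s): [2.39, 2.39, 3.01, 3.14, 3.14, 3.14].

INTERFACE

Orientations are given as [roll, pitch, yaw] about the fixed x, y, z axes, in that order (R = Rz(yaw) Ry(pitch) Rx(roll)).
In Python, from station import arm gives the robot as it stands.
- The arm moves only by the tool servo_tool, never from a script. Its argument "deltas" is a list of rows, each a list of 7 numbers: the closure, from -1 (fully open) to 1 (shut), then the shift along the tool's x, y, z in mm, then the turn, a rotation vector about the tool's x, y, z in degrees. In form: [[gripper, x, y, z, ax, ay, az], ...]. A call has 1 to 20 rows; each row shifts and turns the commanded pose from where the row before left it, along the tool's axes as they then stand; what a row does not reach is not made up. A row lasts 1/12 s, in which the tool goes at most 41.7 mm and 7.16 degrees, less where a joint would pass 70% of its speed; a pose out of reach is approached as far as the arm can. A call is refused whole if a number of a shift passes 41.7 or a number of a turn 7.16, either way. A call with a gripper value outside its range is refused whole. The fingers move at their own pace and stop on an object; "squeeze" is the grip in N (left out, the last holds). Time passes only in rows, so rows that do not move let the fingers close. It gives the time, the measured TCP pose, the force, the opening and the grip force at its end, in the units of the state.
- arm.get_state(): the state, without advancing time (a new reading comes with each control period).
- arm.grab_frame(name): name is "scene" or "top" or "wrist"; returns a dict with "color" (420x560x3 uint8, red, green, blue), "K" (3x3 intrinsics, pixels), "position" and "orientation" of the camera in the world. Camera axes: x right, y down, z forward; pixel columns grow to the right and rows downward; lengths in m; the calibration is good to about 2 mm. A picture is of the moment at which its call begins. There is no depth.
- arm.job_done(): hands the job in; it is judged then, once.
Trained networks look in a picture, given as the dict that the camera call returned (one of the last four; its "shot" number tells which), for a name from the list of things; names that differ only in an ending like _2 or _b are one class to them, and where a whole thing is asked for, a point or a joint stands for the part that bears it (a point fixed in the world has none). Each returns a list of dicts, best first, with "conf" (0 to 1); they miss things now and then, are a little off and sometimes report something else, mostly with a low value. They report only what shows in the picture. A call takes as long as a camera call. They do not tell look-alikes from the thing itself.
- arm.recognise(query, picture): "at" ([x, y, z] in m, in the coordinates of the camera as it stood for that picture, good to about 4 mm: the middle of the surface that is visible of it).
The state is a dict: "t": time; "q": joint angles; "qd": joint speeds; "joint_efforts": joint torques, N m; "eef_pos": TCP position; "ee_rot": TCP orientation; "force": force on the tool from outside, world axes, zero at the start; "moment": the same for the moment, N m; "width": finger opening in m; "gripper_force": force on a finger pad.
Only numpy, scipy, OpenCV 4.12 (cv2) and the standard library are available. Lean on these libraries where they do the work, as an engineer would, in place of code of your own. Each camera call takes 0.05 s, during which the arm holds its last target. There are 200 camera calls.

TASK

Start the glue timer standing on the board: wind its knob clockwise all the way to the stop, then turn it back until the nose of the knob points at the raised tab on the metal ring. The timer is light and slips on the board, so press it down firmly while turning, but not so hard as to crush it, so that its case neither spins nor slides; leave the metal ring and the things around it alone, and let go at the end.

Things in the scene. Friction and masses are not known exactly. Their poses are not given: they have to be found in the camera images.
- knob (a joint): Angle of the timer's knob relative to the case, rad. It grows as the knob is turned clockwise seen from above; 0 is unwound, 2.4 is the hard stop when fully wound. It stays where it is left; turning it takes about 0.2 N m. At equal values of the knob and index joints the nose points exactly at the tab.
- index (a joint): Angle of the metal ring with the raised tab around the knob, counted like the knob's. It differs from run to run and is stiff (0.6 N m); it must stay as found.
- knob_grip (a point): Grip point of the knob: on its axis, inside the bar, 24 mm above the knob's underside and 12 mm below the bar's top. The black bar is 44 mm long, 14 mm thick and stands 30 mm above a round white flange (66 mm across, 6 mm thick, its top 18 mm below this point), on which fingertips can rest and press. The point's x axis runs along the bar towards the pointed nose, z up.
- knob_nose (a point): The tip of the small pointed nose at one end of the knob's bar, low on the flange, 28 mm from the axis; x axis points outward from the knob's axis.
- index_tab (a point): The middle of the raised bright tab on the dark metal ring (tab 11 x 6 mm, 6 mm high), 41 mm from the knob's axis; x axis points outward from the axis.
- timer: Round white loose countertop timer, 112 mm across; case 48 mm high, knob on top (88 mm in all), 0.3 to 0.45 kg. Four small feet 36 mm from its axis stand on the smooth board (friction 0.5 to 0.7): by its weight alone it spins with the knob; 12 to 20 N of added downward push holds it, yet twisting on against the stop still spins it. Origin: centre of its underside; at knob 0 the nose lies along +x.
- timer_rim (a point): A point on the case's side at its +x, 56 mm from the axis and 28 mm up: shows whether the case has turned or slid.
- board: Fixed smooth wooden work board, 280 x 360 x 12 mm, on the table. Origin: centre of its underside, so its top is 12 mm higher.
- glue: Bystander: white glue bottle, 42 mm across, 100 mm high, standing on the board. Origin: centre of its underside.
- rosette: Bystander: carved pith rosette, 48 mm across, 30 mm high, on the board. Origin: centre of its underside.
- knife: Bystander: knife lying on the table beyond the board, 230 mm long along its x axis, 22 mm high. Origin: the joint of handle and blade, on the table.
Things that resemble listed ones, but are neither listed nor needed, are in the scene too. Of the things shaped like the timer, the white one is meant.

How it is judged:
On the way:
1. the knob is wound to its stop (within 0.08 rad) (value of joint knob above 2.32 rad), for 0.1 s.
At the end, for the whole second after the job is handed in: After having been wound to the stop, the knob's nose points at the tab within 0.12 rad (7 degrees); the timer stands upright, at rest, its centre within 12 mm and its rim point and the ring's tab within 15 mm of where they were at the start (angle between the x axis of knob_nose and the x axis of index_tab, either way round below 0.12 rad and distance of each of index_tab, timer_rim from where it was at the start of the episode below 0.015 m and distance of timer from where it was at the start of the episode below 0.012 m and angle between timer's own z axis and vertical below 0.05 rad and linear speed of timer below 0.01 m/s); the robot touches nothing.
It fails at once if the timer's case spins or slides: its rim point leaves its starting place by more than 15 mm (distance of timer_rim from where it was at the start of the episode above 0.015 m).
It fails at once if the tab on the metal ring leaves its starting place by more than 15 mm (distance of index_tab from where it was at the start of the episode above 0.015 m).
It fails at once if the timer is pressed onto the board with more than 35 N (contact force between timer and board above 35 N).
It fails at once if a bystander is moved by more than 20 mm (distance of any of glue, rosette, knife from where it was at the start of the episode above 0.02 m).
It also fails if it takes over 67 s, if anything falls off the work surface, if the arm or the gripper's body presses on something with over 40 N, if the wrist force passes 120 N, or if a joint passes its speed limit or range.

## Working session

There is one attempt and no reset: what is moved stays moved. The work goes in short steps, Python scripts to look and compute and a tool call to move; the robot and the scene stay as the last step left them, time stands still between calls to the robot, and variables do not carry over. Pictures are saved under pics/ and viewed, at most 10 in all, crops included, and the job is handed in when it is done.

Besides the shell and the picture viewer there is one more tool, called as a command line: name --pt "numbers of a row" for each row, then --argument value for the rest. servo_tool: Moves the arm, as the interface text tells. Its arguments: {"type":"object","properties":{"deltas":{"type":"array","items":{"type":"array","items":{"type":"number"}}},"squeeze":{"type":"number"}},"required":["deltas"]}

```bash
mkdir -p pics; cat > h.py <<'E'
from station import arm
import numpy as np, cv2
from scipy.spatial.transform import Rotation as R
def rot(o):
    o=np.array(o,float)
    if o.shape==(3,3): return o
    return R.from_euler('xyz',o).as_matrix() if o.size==3 else R.from_quat(o).as_matrix()
def proj(f,p):
    c=rot(f['orientation']).T@(np.array(p)-f['position']); u=f['K']@c; return u[:2]/u[2]
def ray(f,uv,z):
    d=rot(f['orientation'])@np.linalg.inv(f['K'])@np.array([uv[0],uv[1],1.]); p=np.array(f['position']); return p+d*(z-p[2])/d[2]
def world(f,a): return rot(f['orientation'])@np.array(a)+f['position']
def save(f,n): cv2.imwrite('pics/'+n,f['color'][:,:,::-1])
E
python3 - <<'E'
from h import *
s=arm.get_state(); print(s)
for n in ['scene','top']:
    f=arm.grab_frame(n); save(f,n+'0.png'); print(n,f['position'],f['orientation'],f['K'])
    for q in ['timer','knob_grip','knob_nose','index_tab','glue','rosette','knife']:
        for r in arm.recognise(q,f)[:3]:
            w=world(f,r['at']); print(q,round(r['conf'],2),w.round(3),proj(f,w).round())
E
python3 -c "
import cv2,numpy as np
a=cv2.imread('pics/scene0.png');b=cv2.imread('pics/top0.png')
cv2.imwrite('pics/a.png',np.hstack([cv2.resize(a,(400,300)),cv2.resize(b,(400,300))]))"
```

```text
{'t': 0.0, 'q': array([-1.02688835e+00,  3.59394633e-01,  1.10788437e-02, -3.61045585e-04,
       -1.22413159e+00, -2.88071839e-01]), 'qd': array([-0.00026265, -0.00123801, -0.00090206, -0.00072768, -0.00116463,
       -0.00170321]), 'joint_efforts': array([ 2.91819691e-03, -5.82720423e+01,  2.93063146e+01,  6.99763834e+00,
        6.72334674e-03, -1.74332413e-04]), 'eef_pos': array([ 0.17064474, -0.65256343,  0.22562443]), 'ee_rot': array([ 3.13991320e+00, -1.43695681e-04, -2.88587935e+00]), 'force': array([ 0.47623942,  0.20144993, -0.27275173]), 'moment': array([-0.03815388,  0.03977553, -0.03184613]), 'gripper_force': 0.0, 'width': 0.08779999337300093}
scene [ 1.49983969 -0.28791558  0.78664399] [-2.18630119 -0.02402336  1.21929772] [[536.44713291   0.         285.81420254]
 [  0.         536.44713291 209.62013575]
 [  0.           0.           1.        ]]
timer 0.97 [0.359 0.257 0.047] [323. 165.]
timer 0.75 [0.386 0.045 0.043] [251. 184.]
timer 0.68 [0.587 0.335 0.052] [390. 204.]
knob_grip 0.91 [0.601 0.086 0.072] [297. 220.]
knob_grip 0.76 [0.345 0.263 0.059] [323. 158.]
kno
[... 744 characters left out ...]
51] [276. 307.]
timer 0.73 [0.34 0.26 0.05] [180. 315.]
knob_grip 0.82 [0.342 0.26  0.054] [180. 314.]
knob_grip 0.8 [0.563 0.351 0.056] [144. 212.]
knob_grip 0.65 [0.596 0.093 0.069] [259. 199.]
knob_nose 0.91 [0.595 0.092 0.074] [260. 199.]
knob_nose 0.85 [0.358 0.054 0.06 ] [275. 309.]
knob_nose 0.71 [0.338 0.259 0.059] [180. 317.]
index_tab 0.77 [0.362 0.056 0.054] [274. 307.]
index_tab 0.77 [0.34  0.267 0.053] [177. 315.]
index_tab 0.68 [0.594 0.088 0.058] [262. 201.]
glue 0.63 [0.654 0.213 0.077] [206. 172.]
rosette 0.66 [ 0.632 -0.057  0.033] [326. 188.]
rosette 0.62 [0.598 0.091 0.07 ] [260. 198.]
rosette 0.45 [0.594 0.087 0.06 ] [262. 201.]
knife 0.97 [0.82  0.09  0.013] [263. 111.]
```

View pics/top0.png

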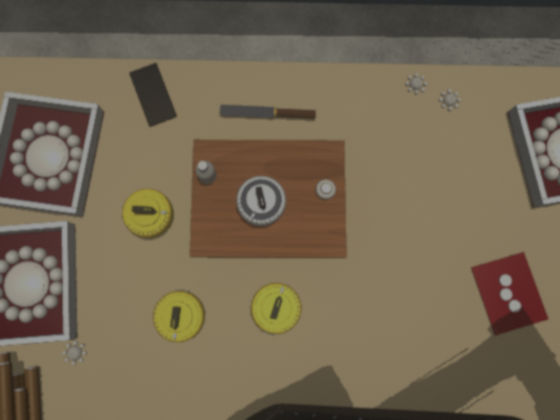

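The white timer is near pixel (260,200) in the top view, about (0.595, 0.09) in the world. The glue bottle is at (206,172) and the rosette at (326,188). I'll move the wrist over the timer.

servo_tool --pt "-1 -28 28.5 -4 0 0 0" --pt "-1 -28 28.5 -4 0 0 0" --pt "-1 -28 28.5 -4 0 0 0" --pt "-1 -28 28.5 -4 0 0 0" --pt "-1 -28 28.5 -4 0 0 0" --pt "-1 -28 28.5 -4 0 0 0" --pt "-1 -28 28.5 -4 0 0 0" --pt "-1 -28 28.5 -4 0 0 0" --pt "-1 -28 28.5 -4 0 0 0" --pt "-1 -28 28.5 -4 0 0 0" --pt "-1 -28 28.5 -4 0 0 0" --pt "-1 -28 28.5 -4 0 0 0" --pt "-1 -28 28.5 -4 0 0 0" --pt "-1 -28 28.5 -4 0 0 0" --pt "-1 -28 28.5 -4 0 0 0" --pt "-1 -28 28.5 -4 0 0 0" --pt "-1 -28 28.5 -4 0 0 0" --pt "-1 -28 28.5 -4 0 0 0" --pt "-1 -20 20 0 0 0 0" --pt "-1 -20 20 0 0 0 0"

```text
t: 2.47
eef_pos: [0.5579, 0.0217, 0.299]
ee_rot: [3.142, 0.001, -2.885]
force: [0.7, -0.5, 0.4]
width: 0.0877
gripper_force: 0.0
```

```bash
python3 - <<'E'
from h import *
s=arm.get_state(); print(s['t'],s['q'].round(3),s['eef_pos'].round(4),s['ee_rot'].round(3))
f=arm.grab_frame('wrist'); save(f,'w1.png'); print(f['position'],f['orientation'],f['K'])
for q in ['timer','knob_grip','knob_nose','index_tab','timer_rim']:
    for r in arm.recognise(q,f)[:3]:
        w=world(f,r['at']); print(q,round(r['conf'],2),w.round(3),proj(f,w).round())
E
```

```text
2.4667 [ 0.39   0.126 -0.132  0.    -1.311 -1.703] [0.5579 0.0217 0.299 ] [ 3.142e+00  1.000e-03 -2.885e+00]
[0.47908303 0.00210165 0.45676859] [2.84234609e+00 4.50694744e-04 1.82765760e+00] [[331.28520902   0.         279.25871193]
 [  0.         331.28520902 205.743541  ]
 [  0.           0.           1.        ]]
timer 0.95 [0.345 0.245 0.054] [523.  39.]
timer 0.87 [0.379 0.054 0.055] [349.  23.]
timer 0.74 [0.545 0.329 0.054] [512. 222.]
knob_grip 0.9 [0.564 0.342 0.058] [516. 239.]
knob_grip 0.73 [0.372 0.057 0.055] [354.  16.]
knob_grip 0.69 [0.591 0.084 0.069] [321. 213.]
knob_nose 0.84 [0.564 0.34  0.056] [513. 238.]
knob_nose 0.79 [0.373 0.054 0.059] [352.  16.]
knob_nose 0.74 [0.591 0.087 0.069] [323. 214.]
index_tab 0.72 [0.361 0.236 0.048] [506.  52.]
index_tab 0.63 [0.586 0.086 0.067] [323. 209.]
index_tab 0.63 [0.539 0.331 0.053] [514. 218.]
timer_rim 0.86 [0.55  0.33  0.053] [510. 226.]
timer_rim 0.86 [0.381 0.056 0.053] [350.  26.]
timer_rim 0.85 [0.355 0.243 0.049] [515.  49.]
```

View pics/w1.png

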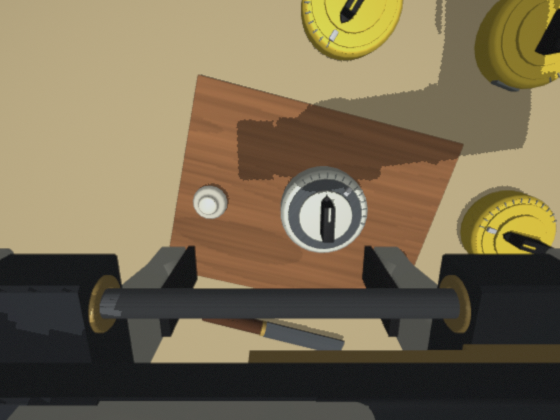

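The nose points up in the image (tip near (327,197)) and the tab is at about (350,187). Going closer for a sharper look.

servo_tool --pt "-1 -8.5 3.5 25 0 0 0" --pt "-1 -8.5 3.5 25 0 0 0" --pt "-1 -8.5 3.5 25 0 0 0" --pt "-1 -8.5 3.5 25 0 0 0" --pt "-1 0 0 0 0 0 0" --pt "-1 0 0 0 0 0 0" --pt "-1 0 0 0 0 0 0"

```text
t: 3.35
eef_pos: [0.5868, 0.041, 0.2001]
ee_rot: [-3.141, 0.001, -2.886]
force: [0.8, 0.4, -0.4]
width: 0.0876
gripper_force: 0.0
```

```bash
cat >> h.py <<'E'
def ortho(f,c,z,half=0.07,n=400):
    # x right = world x, up = world y
    pts=np.float32([[c[0]+sx*half,c[1]+sy*half] for sx,sy in((-1,1),(1,1),(1,-1),(-1,-1))])
    src=np.float32([proj(f,[*p,z]) for p in pts]); dst=np.float32([[0,0],[n,0],[n,n],[0,n]])
    return cv2.warpPerspective(f['color'],cv2.getPerspectiveTransform(src,dst),(n,n),flags=cv2.INTER_CUBIC)[:,:,::-1]
E
python3 - <<'E'
from h import *
s=arm.get_state(); print(s['t'],s['eef_pos'].round(4),s['ee_rot'].round(3))
f=arm.grab_frame('wrist'); print(f['position'],f['orientation']); g=arm.grab_frame('top')
import pickle; pickle.dump((f,g),open('start.pkl','wb'))
for fr in (f,g):
  for q in ['timer','knob_grip','knob_nose','index_tab']:
    for r in arm.recognise(q,fr):
        w=world(fr,r['at'])
        if np.hypot(*(w[:2]-[.593,.088]))<.08: print(q,round(r['conf'],2),w.round(4),proj(fr,w).round())
c=(.593,.088)
cv2.imwrite('pics/o1.png',np.hstack([ortho(f,c,.066),ortho(g,c,.066)]))
E
```

```text
3.35 [0.5868 0.041  0.2001] [-3.141e+00  1.000e-03 -2.886e+00]
[0.50781696 0.02155088 0.35782958] [2.84177287e+00 9.65715867e-04 1.82591179e+00]
timer 0.76 [0.5878 0.0842 0.0636] [323. 208.]
knob_grip 0.87 [0.591  0.086  0.0664] [324. 213.]
knob_nose 0.91 [0.5897 0.0871 0.0711] [326. 213.]
index_tab 0.97 [0.5849 0.0859 0.0638] [326. 206.]
timer 0.92 [0.5642 0.0727 0.0632] [268. 214.]
timer 0.23 [0.5977 0.08   0.0702] [265. 198.]
knob_grip 0.68 [0.593  0.0758 0.0708] [267. 200.]
knob_nose 0.74 [0.5982 0.0802 0.0742] [265. 198.]
index_tab 0.59 [0.566  0.0728 0.0605] [268. 213.]
```

View pics/o1.png

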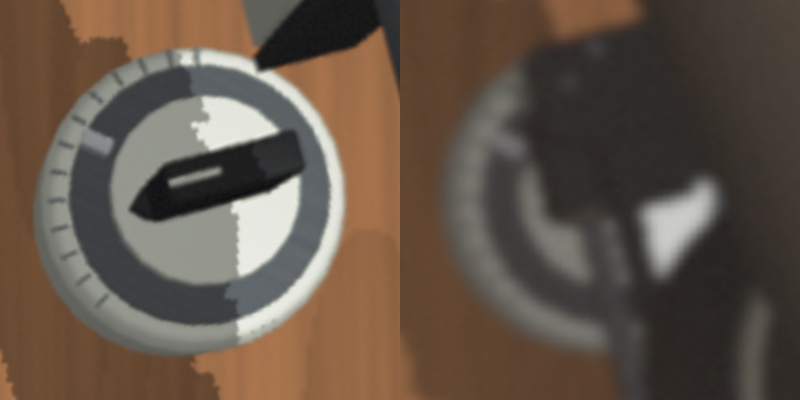

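The rectified view puts the timer centre at about (0.594, 0.090). The nose points at world angle ≈ 195° and the tab at ≈ 153°. I'll turn the tool half a turn, which leaves wrist range for winding, and measure again from the other side.

servo_tool --pt "-1 -10 23 0 0 0 0" --pt "-1 -9.5 23 0 0 0 0" --pt "-1 0 0 0 0 0 -7.1" --pt "-1 0 0 0 0 0 -7.1" --pt "-1 0 0 0 0 0 -7.1" --pt "-1 0 0 0 0 0 -7.1" --pt "-1 0 0 0 0 0 -7.1" --pt "-1 0 0 0 0 0 -7.1" --pt "-1 0 0 0 0 0 -7.1" --pt "-1 0 0 0 0 0 -7.1" --pt "-1 0 0 0 0 0 -7.1" --pt "-1 0 0 0 0 0 -7.1" --pt "-1 0 0 0 0 0 -7.1" --pt "-1 0 0 0 0 0 -7.1" --pt "-1 0 0 0 0 0 -7.1" --pt "-1 0 0 0 0 0 -7.1"

```text
t: 5.18
eef_pos: [0.5937, 0.0912, 0.1985]
ee_rot: [3.141, -0.0, -1.145]
force: [0.2, -0.2, -0.2]
width: 0.0876
gripper_force: 0.0
```

servo_tool --pt "-1 0 0 0 0 0 -7.1" --pt "-1 0 0 0 0 0 -7.1" --pt "-1 0 0 0 0 0 -7.1" --pt "-1 0 0 0 0 0 -7.1" --pt "-1 0 0 0 0 0 -7.1" --pt "-1 0 0 0 0 0 -7.1" --pt "-1 0 0 0 0 0 -7.1" --pt "-1 0 0 0 0 0 -7.1" --pt "-1 0 0 0 0 0 -7.1" --pt "-1 0 0 0 0 0 -7.1" --pt "-1 0 0 0 0 0 -7.1" --pt "-1 0 0 0 0 0 -2.6" --pt "-1 0 0 0 0 0 0" --pt "-1 0 0 0 0 0 0" --pt "-1 0 0 0 0 0 0"

```text
t: 6.43
eef_pos: [0.5937, 0.0912, 0.1985]
ee_rot: [3.142, 0.0, 0.256]
force: [-0.7, 0.2, -0.5]
width: 0.0878
gripper_force: 0.0
```

```bash
python3 - <<'E'
from h import *
s=arm.get_state(); print(s['t'],s['q'].round(3),s['eef_pos'].round(4),s['ee_rot'].round(3),s['force'],s['moment'])
f=arm.grab_frame('wrist'); print(f['position'],f['orientation'])
import pickle; pickle.dump(f,open('start2.pkl','wb'))
for q in ['timer','knob_grip','knob_nose','index_tab']:
    for r in arm.recognise(q,f):
        w=world(f,r['at'])
        if np.hypot(*(w[:2]-[.593,.088]))<.08: print(q,round(r['conf'],2),w.round(4),proj(f,w).round())
c=(.593,.088)
cv2.imwrite('pics/o2.png',np.hstack([ortho(f,c,.066),cv2.resize(f['color'][:,:,::-1],(533,400))[:,66:466]]))
E
```

```text
6.4333 [ 0.477  0.257 -0.199 -0.    -1.115  1.349] [0.5937 0.0912 0.1985] [3.142 0.    0.256] [-0.68294902  0.19613765 -0.53068841] [-0.10201771  0.10679715 -0.01893832]
[0.66953881 0.11215038 0.35639889] [ 2.84233646e+00 -5.52830754e-04 -1.31532323e+00]
timer 0.79 [0.601  0.0958 0.0601] [277. 184.]
knob_grip 0.96 [0.5983 0.0903 0.0688] [283. 190.]
knob_nose 0.77 [0.5985 0.0911 0.0714] [282. 191.]
index_tab 0.69 [0.6058 0.0941 0.0655] [281. 181.]
```

View pics/o2.png

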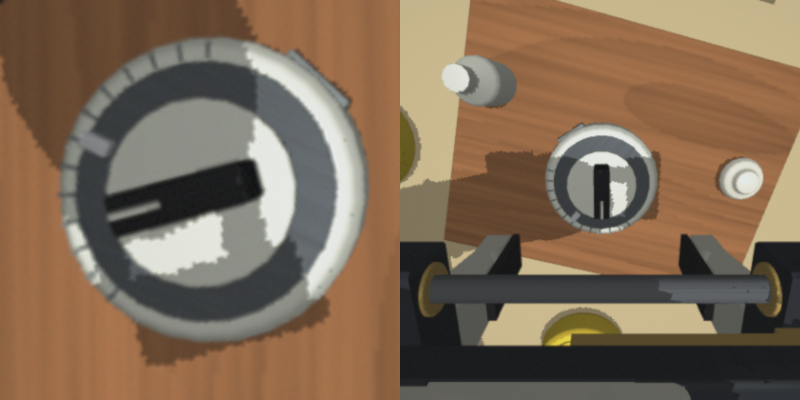

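The centre agrees from this side too: (0.594, 0.0908), nose ≈ 194.8°, tab ≈ 155°, so the tab is about 40° clockwise of the nose. The tool is above the axis and aligned with the bar, so I'm descending.

servo_tool --pt "0 0 0 15 0 0 0" --pt "0 0 0 15 0 0 0" --pt "0 0 0 15 0 0 0" --pt "0 0 0 15 0 0 0" --pt "0 0 0 15 0 0 0" --pt "0 0 0 15 0 0 0" --pt "0 0 0 10 0 0 0" --pt "0 0 0 10 0 0 0" --pt "0 0 0 10 0 0 0" --pt "0 0 0 5 0 0 0" --pt "0 0 0 0 0 0 0" --pt "0 0 0 0 0 0 0" --squeeze 15

```text
t: 7.68
eef_pos: [0.5939, 0.0912, 0.0737]
ee_rot: [3.141, 0.0, 0.258]
force: [0.3, 0.2, -0.2]
width: 0.044
gripper_force: 0.0
```

servo_tool --pt "1 0 0 0 0 0 0" --pt "1 0 0 0 0 0 0" --pt "1 0 0 0 0 0 0" --pt "1 0 0 0 0 0 0" --pt "1 0 0 0 0 0 0" --pt "1 0 0 0 0 0 0"

```text
t: 8.18
eef_pos: [0.5939, 0.0911, 0.0738]
ee_rot: [3.142, -0.0, 0.258]
force: [0.6, -1.3, 2.3]
width: 0.0139
gripper_force: 15.0
```

```bash
python3 - <<'E'
from h import *
s=arm.get_state(); print({k:np.round(s[k],4) for k in s})
E
```

```text
{'t': np.float64(8.1833), 'q': array([ 4.7730e-01,  3.7670e-01, -3.4540e-01,  2.0000e-04, -8.4830e-01,
        1.3509e+00]), 'qd': array([ 0.0003,  0.0019,  0.004 ,  0.0023,  0.0019, -0.0007]), 'joint_efforts': array([ 5.70500e-01, -5.34984e+01,  2.31362e+01,  5.14280e+00,
       -1.96000e-02,  1.37000e-02]), 'eef_pos': array([0.5939, 0.0911, 0.0738]), 'ee_rot': array([ 3.1415e+00, -4.0000e-04,  2.5760e-01]), 'force': array([ 0.5731, -1.2502,  2.307 ]), 'moment': array([-0.6006,  0.0353, -0.0404]), 'gripper_force': np.float64(14.9942), 'width': np.float64(0.0139)}
```

Gripped, with the opening reading 13.9 mm. I'll tighten the grip and press down gradually.

servo_tool --pt "1 0 0 0 0 0 0" --pt "1 0 0 0 0 0 0" --pt "1 0 0 0.5 0 0 0" --pt "1 0 0 0.5 0 0 0" --pt "1 0 0 0 0 0 0" --pt "1 0 0 0 0 0 0" --squeeze 40

```text
t: 8.68
eef_pos: [0.5939, 0.0911, 0.0737]
ee_rot: [3.141, -0.001, 0.258]
force: [-2.3, -1.1, 10.2]
width: 0.0135
gripper_force: 40.0
```

servo_tool --pt "1 0 0 0.5 0 0 0" --pt "1 0 0 0.4 0 0 0" --pt "1 0 0 0 0 0 0" --pt "1 0 0 0 0 0 0"

```text
t: 9.02
eef_pos: [0.594, 0.0911, 0.0736]
ee_rot: [3.141, -0.001, 0.258]
force: [-5.7, -1.3, 16.9]
width: 0.0138
gripper_force: 40.0
```

Downward force is about right, but there is some sideways load, so I'll relieve it and start turning clockwise.

servo_tool --pt "1 -0.4 0 0 0 0 0" --pt "1 0 0 0 0 0 0" --pt "1 0 0 0 0 0 2" --pt "1 0 0 0 0 0 2" --pt "1 0 0 0 0 0 2" --pt "1 0 0 0 0 0 0"

```text
t: 9.52
eef_pos: [0.594, 0.0913, 0.0737]
ee_rot: [3.141, -0.002, 0.152]
force: [-3.2, -0.3, 15.9]
width: 0.0138
gripper_force: 40.0
```

```bash
cat > st.py <<'E'
from h import *
s=arm.get_state(); print(s['t'],s['eef_pos'].round(4),np.degrees(s['ee_rot']).round(2),s['force'].round(2),s['moment'].round(3),s['joint_efforts'][5].round(3),np.degrees(s['q'][5]).round(2))
E
python3 st.py
```

```text
9.5167 [0.594  0.0913 0.0737] [ 1.7999e+02 -1.1000e-01  8.6900e+00] [-3.2  -0.34 15.94] [-0.276  1.989  0.022] -0.682 71.28
```

servo_tool --pt "1 0 0 0 0 0 3" --pt "1 0 0 0 0 0 3" --pt "1 0 0 0 0 0 3" --pt "1 0 0 0 0 0 3"

```text
t: 9.85
eef_pos: [0.5939, 0.0915, 0.0737]
ee_rot: [-3.141, -0.002, -0.058]
force: [-4.5, 0.8, 15.6]
width: 0.0139
gripper_force: 40.0
```

```bash
python3 st.py; python3 - <<'E'
from h import *
f=arm.grab_frame('wrist'); save(f,'w3.png'); g=arm.grab_frame('scene')
c=(.594,.0908); a=proj(g,[*c,.06]).astype(int)
crop=cv2.resize(g['color'][a[1]-60:a[1]+60,a[0]-60:a[0]+60,::-1],(400,400),interpolation=cv2.INTER_CUBIC)
cv2.imwrite('pics/o3.png',np.hstack([ortho(f,c,.066),crop]))
E
```

```text
9.85 [0.5939 0.0915 0.0737] [-1.7997e+02 -1.1000e-01 -3.3300e+00] [-4.51  0.83 15.64] [0.301 2.176 0.217] 0.832 59.26
```

View pics/o3.png

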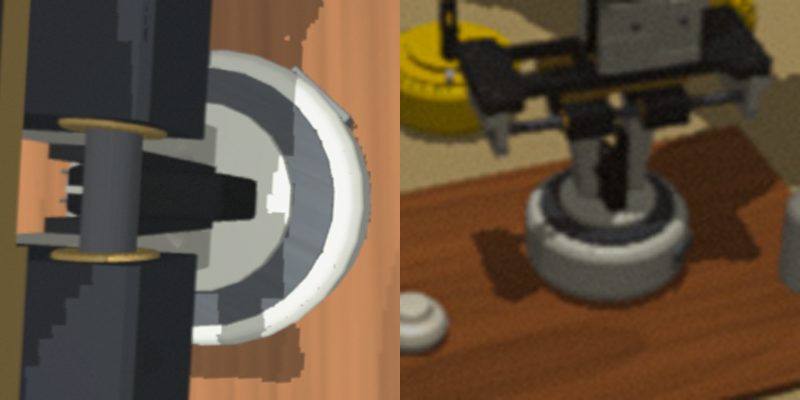

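The moment about z is 0.217 N·m, the knob's own torque. The lug on the case at upper right has not moved, so the case is holding. Continuing.

servo_tool --pt "1 -0.3 0 0.1 0 0 3" --pt "1 0 0 0 0 0 3" --pt "1 0 0 0 0 0 3" --pt "1 0 0 0 0 0 3" --pt "1 0 0 0 0 0 3" --pt "1 0 0 0 0 0 3" --pt "1 0 0 0 0 0 3" --pt "1 0 0 0 0 0 3" --pt "1 0 0 0 0 0 3" --pt "1 0 0 0 0 0 3"

```text
t: 10.78
eef_pos: [0.5941, 0.0921, 0.0737]
ee_rot: [-3.139, -0.002, -0.582]
force: [-4.4, 2.2, 15.4]
width: 0.0135
gripper_force: 40.0
```

```bash
python3 st.py
```

```text
10.7833 [0.5941 0.0921 0.0737] [-1.7985e+02 -1.0000e-01 -3.3320e+01] [-4.41  2.17 15.39] [1.127 1.817 0.242] 0.832 29.24
```

servo_tool --pt "1 -0.3 0 0.1 0 0 3" --pt "1 0 0 0 0 0 3" --pt "1 0 0 0 0 0 3" --pt "1 0 0 0 0 0 3" --pt "1 0 0 0 0 0 3" --pt "1 0 0 0 0 0 3" --pt "1 0 0 0 0 0 3" --pt "1 0 0 0 0 0 3" --pt "1 0 0 0 0 0 3" --pt "1 0 0 0 0 0 3" --pt "1 0 0 0 0 0 3" --pt "1 0 0 0 0 0 3"

```text
t: 11.78
eef_pos: [0.5947, 0.0927, 0.0737]
ee_rot: [-3.137, 0.0, -1.21]
force: [-1.4, 3.2, 12.1]
width: 0.0136
gripper_force: 40.0
```

```bash
python3 st.py
```

```text
11.7833 [0.5947 0.0927 0.0737] [-1.7972e+02  1.0000e-02 -6.9300e+01] [-1.43  3.2  12.09] [1.243 0.862 0.222] 0.833 -6.78
```

servo_tool --pt "1 -0.3 -0.1 0.5 0 0 0" --pt "1 0 0 0.4 0 0 2" --pt "1 0 0 0 0 0 2" --pt "1 0 0 0 0 0 2" --pt "1 0 0 0 0 0 2" --pt "1 0 0 0 0 0 2"

```text
t: 12.28
eef_pos: [0.595, 0.0928, 0.0737]
ee_rot: [-3.136, 0.001, -1.383]
force: [-3.5, 2.6, 18.4]
width: 0.0133
gripper_force: 40.0
```

```bash
python3 st.py
```

```text
12.2833 [0.595  0.0928 0.0737] [-1.7969e+02  4.0000e-02 -7.9240e+01] [-3.49  2.56 18.39] [0.822 1.455 0.219] 0.492 -16.76
```

servo_tool --pt "1 0 0 0 0 0 2" --pt "1 0 0 0 0 0 2" --pt "1 0 0 0 0 0 2"

```text
t: 12.53
eef_pos: [0.5951, 0.0928, 0.0736]
ee_rot: [-3.136, 0.001, -1.488]
force: [-2.4, 1.8, 17.5]
width: 0.014
gripper_force: 40.0
```

```bash
python3 st.py
```

```text
12.5333 [0.5951 0.0928 0.0736] [-1.7968e+02  7.0000e-02 -8.5240e+01] [-2.42  1.84 17.51] [0.795 1.202 0.197] 0.492 -22.76
```

servo_tool --pt "1 0 0 0 0 0 1.5" --pt "1 0 0 0 0 0 1.5"

```text
t: 12.7
eef_pos: [0.5952, 0.0928, 0.0736]
ee_rot: [-3.136, 0.002, -1.54]
force: [-2.3, 2.1, 17.2]
width: 0.0135
gripper_force: 40.0
```

```bash
python3 st.py
```

```text
12.7 [0.5952 0.0928 0.0736] [-1.7968e+02  9.0000e-02 -8.8210e+01] [-2.32  2.09 17.23] [0.754 1.179 0.227] 0.288 -25.74
```

servo_tool --pt "1 0 0 0.1 0 0 1" --pt "1 0 0 0 0 0 1"

```text
t: 12.87
eef_pos: [0.5952, 0.0928, 0.0736]
ee_rot: [-3.136, 0.002, -1.574]
force: [-2.4, 0.6, 18.6]
width: 0.0137
gripper_force: 40.0
```

```bash
python3 st.py
```

```text
12.8667 [0.5952 0.0928 0.0736] [-1.7968e+02  1.0000e-01 -9.0180e+01] [-2.42  0.58 18.58] [0.717 1.19  0.227] 0.116 -27.71
```

servo_tool --pt "1 0 0 0 0 0 1" --pt "1 0 0 0 0 0 1"

```text
t: 13.03
eef_pos: [0.5954, 0.0928, 0.0736]
ee_rot: [-3.136, 0.002, -1.608]
force: [-0.8, 1.6, 17.6]
width: 0.0138
gripper_force: 40.1
```

```bash
python3 st.py
```

```text
13.0333 [0.5954 0.0928 0.0736] [-1.7967e+02  1.0000e-01 -9.2160e+01] [-0.77  1.62 17.57] [0.35  0.794 0.356] -0.056 -29.7
```

servo_tool --pt "1 0 0 0 0 0 0.7" --pt "1 0 0 0 0 0 0"

```text
t: 13.2
eef_pos: [0.5955, 0.0927, 0.0736]
ee_rot: [-3.136, 0.002, -1.621]
force: [-1.7, 1.1, 16.5]
width: 0.0137
gripper_force: 40.1
```

```bash
python3 st.py; python3 - <<'E'
from h import *
f=arm.grab_frame('wrist');g=arm.grab_frame('scene')
c=(.594,.0908); a=proj(g,[*c,.06]).astype(int)
crop=cv2.resize(g['color'][a[1]-60:a[1]+60,a[0]-60:a[0]+60,::-1],(400,400),interpolation=cv2.INTER_CUBIC)
cv2.imwrite('pics/o4.png',np.hstack([ortho(f,c,.066),crop]))
E
```

```text
13.2 [0.5955 0.0927 0.0736] [-1.7966e+02  1.0000e-01 -9.2860e+01] [-1.73  1.15 16.54] [0.4   0.816 0.382] -0.581 -30.39
```

View pics/o4.png

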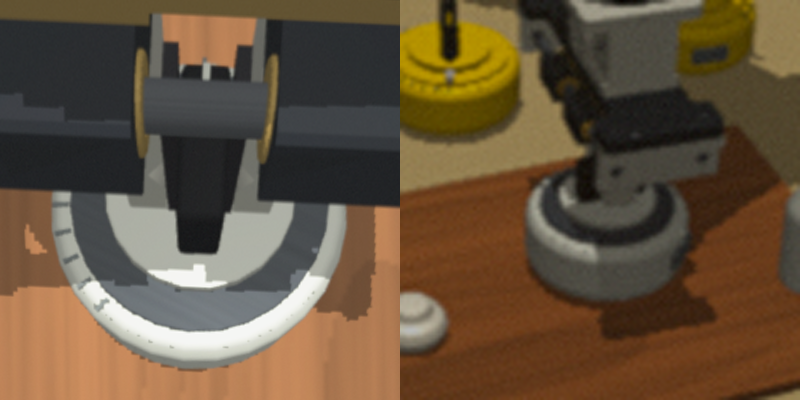

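Torque has climbed to 0.38 N·m and holds there, at the angle the dial marks predicted, and the case hasn't turned visibly. That is the stop, so I'm turning back counter-clockwise by about 68°.

servo_tool --pt "1 0 0 0.1 0 0 -2" --pt "1 0 0 0 0 0 -3" --pt "1 0 0 0 0 0 -3" --pt "1 0 0 0 0 0 -3" --pt "1 0 0 0 0 0 -3" --pt "1 0 0 0 0 0 -3" --pt "1 0 0 0 0 0 -3" --pt "1 0 0 0 0 0 -3" --pt "1 0 0 0 0 0 -3" --pt "1 0 0 0 0 0 -3"

```text
t: 14.13
eef_pos: [0.5948, 0.0925, 0.0736]
ee_rot: [-3.136, -0.001, -1.113]
force: [-4.1, 1.2, 20.6]
width: 0.0138
gripper_force: 40.0
```

```bash
python3 st.py
```

```text
14.1333 [0.5948 0.0925 0.0736] [-1.7971e+02 -5.0000e-02 -6.3740e+01] [-4.1   1.24 20.62] [ 0.463  1.83  -0.21 ] -0.826 -1.24
```

servo_tool --pt "1 0 0 -0.2 0 0 -3" --pt "1 0 0 0 0 0 -3" --pt "1 0 0 0 0 0 -3" --pt "1 0 0 0 0 0 -3" --pt "1 0 0 0 0 0 -3" --pt "1 0 0 -0.1 0 0 -3" --pt "1 0 0 0 0 0 -3" --pt "1 0 0 0 0 0 -3" --pt "1 0 0 0 0 0 -3" --pt "1 0 0 0 0 0 -3" --pt "1 0 0 0 0 0 -3" --pt "1 0 0 0 0 0 -3" --pt "1 0 0 0 0 0 -2.7" --pt "1 0 0 0 0 0 0" --pt "1 0 0 0 0 0 0"

```text
t: 15.38
eef_pos: [0.5943, 0.0919, 0.0736]
ee_rot: [-3.14, -0.003, -0.439]
force: [-5.0, -0.6, 19.6]
width: 0.0137
gripper_force: 40.0
```

```bash
python3 st.py
```

```text
15.3833 [0.5943 0.0919 0.0736] [-179.88   -0.18  -25.15] [-5.   -0.56 19.65] [-0.298  2.089  0.161] 0.052 37.34
```

At the target angle. Relieving the pressure, then opening and lifting.

servo_tool --pt "1 -0.4 0.2 -1 0 0 0" --pt "1 0 0 -0.8 0 0 0" --pt "1 0 0 0 0 0 0" --pt "0.3 0 0 0 0 0 0" --pt "0.3 0 0 0 0 0 0" --pt "0.3 0 0 0 0 0 0" --pt "0.3 0 0 0 0 0 0" --pt "0.3 0 0 -2 0 0 0" --pt "0.3 0 0 -10 0 0 0" --pt "0.3 0 0 -20 0 0 0" --pt "0.3 0 0 -30 0 0 0" --pt "0.3 0 0 -30 0 0 0" --pt "0.3 0 0 -30 0 0 0" --pt "0.3 -20 0 -10 0 0 0" --pt "0.3 -20 0 0 0 0 0" --pt "0.3 0 0 0 0 0 0" --pt "0.3 0 0 0 0 0 0" --pt "0.3 0 0 0 0 0 0"

```text
t: 16.88
eef_pos: [0.5563, 0.1087, 0.205]
ee_rot: [-3.141, -0.0, -0.44]
force: [-0.1, -1.2, -0.2]
width: 0.0306
gripper_force: 0.0
```

```bash
python3 - <<'E'
from h import *
import pickle
f=arm.grab_frame('wrist'); print(arm.get_state()['eef_pos'],f['position'])
f2=pickle.load(open('start2.pkl','rb'))
c=(.594,.0908)
cv2.imwrite('pics/o5.png',np.hstack([ortho(f2,c,.066),ortho(f,c,.066)]))
E
```

```text
[0.55641083 0.10854303 0.20463674] [0.6270086  0.07535986 0.36293824]
```

View pics/o5.png

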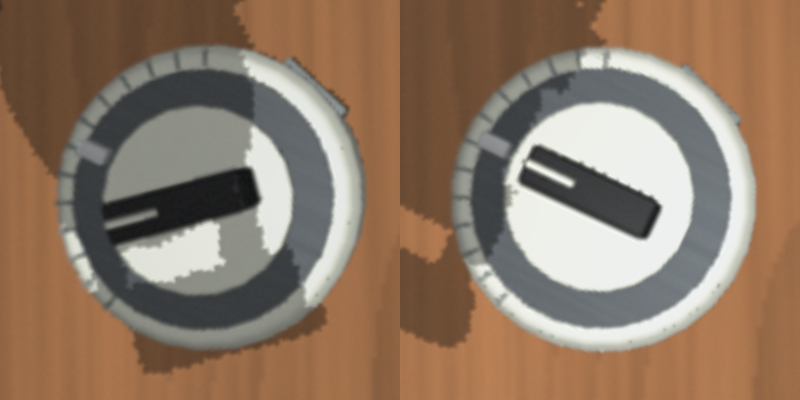

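The final view shows the bar's nose end at ≈ 155° and the tab (pixel (495,145)) at ≈ 154°. The ring and case are in place within a millimetre or so, and the gripper is clear. Handing in.

```bash
python3 -c "
from station import arm
print(arm.job_done())"
```

```text
the job is handed in; nothing more can be done
None
```

I wound the timer's knob to its stop, turned it back until the nose pointed at the tab within about 1–2° by my image measurement, then let go and handed the job in; the hand-in call gave no verdict.

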